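# Seat the push caps of a tube strip with a hand roller

## Robot

A 6-joint arm with a two-finger parallel gripper is mounted at the origin on a cart in front of the work surface, level with it; the furniture and walls round the work are solid. World frame = base frame: x ahead of the robot, y to its left, z up, the work surface at z = 0. Lengths are in mm, angles in rad, forces in N, time in s.
With the tool pointing down it reaches from about 350 to 775 mm from the base axis. Payload 7.3 kg.
Tool frame: the origin (TCP) lies between the finger pads; the fingertips stand 25 mm ahead of it and the grasp point (between the pads) lies 6 mm ahead of it; z points along the fingers, y is the direction in which the jaws open and shut (so a half turn about z gives the same grasp; the last joint's range is limited). The gripper opens to 92 mm and grips with 3 to 60 N. Pads are 19 mm wide; open, the fingers measure 130 mm over their backs; the gripper's body (75 mm by 190 mm) begins 47 mm behind the grasp point.
Start: joints at [-0.146, 0.342, 1.524, -0, 1.275, -0.146], TCP at [525.017, 0.02, 251.741] pointing down, gripper open.
Joint ranges: [-2.53, 2.53], [-0.77, 2.02], [0.04, 2.7], [-1, 4.14], [0.28, 2.66], [-3.11, 3.11]. Speed limits (rad/s): [2.57, 2.57, 3.14, 3.14, 3.14, 3.14].

## Interface

Orientations are given as [roll, pitch, yaw] about the fixed x, y, z axes, in that order (R = Rz(yaw) Ry(pitch) Rx(roll)).
In Python, from plant import get_obs, capture, calibration, close_job gives the robot as it stands. The module is installed in compiled form; this text tells all that it offers.
- The arm moves only by the shell command python3 -m jog 'ROWS'. ROWS is JSON, one flat list of numbers, 5 for each row, row after row: the closure, from 0 (fully open) to 1 (shut), then the shift along the tool's x, y, z in mm, then the turn about the tool's z in degrees. In form: [fingers, tx, ty, tz, yaw, fingers, tx, ty, tz, yaw, ...]. A call has 1 to 5 rows; each row shifts and turns the pose as measured when the row begins, along the tool's axes as they then stand; what a row does not reach is not made up. A row lasts 1/10 s, in which the tool goes at most 50 mm and 8.59 degrees, less where a joint would pass 70% of its speed; a pose out of reach is approached as far as the arm can. A call is refused whole if a number of a shift passes 50 or a number of a turn 8.59, either way. A call with a gripper value outside its range is refused whole. The fingers move at their own pace and stop on an object; the grip force is fixed at half the most. Time passes only in rows, so rows that do not move let the fingers close. It gives the time, the measured TCP pose, the force and the opening at its end, in the units of the state.
- get_obs(): the state, without advancing time (a new reading comes with each control period).
- capture(name): name is "scene" or "side" or "wrist"; returns (picture, depth): 400x640x3 uint8, red, green, blue; 400x640 float32, mm along the optical axis (not along the pixel's ray), 0 where there is no reading.
- calibration(name): a dict with "fovy" (degrees; the focal length in pixels is half the picture's height over the tangent of half this angle, whatever the lens; pixels are square), "cx", "cy" (the principal point, pixels), "R" (3x3) and "t" (3): a world point X has camera coordinates R X + t. Camera axes: x right, y down, z forward; pixel columns grow to the right and rows downward; lengths in mm; the calibration is good to about 2 mm. The wrist camera is an equidistant fisheye: a pixel r from the principal point sees the ray r / f radians off the axis. A picture is of the moment at which its call begins: read the wrist's pose just before it. calibration takes no time and is no camera call; for the wrist camera it gives the pose at the moment of the call.
- close_job(): hands the job in, once; it reports no verdict.
The state is a dict: "time": time; "joint_positions": joint angles; "dq": joint speeds; "tau": joint torques, N m; "tool_pos": TCP position; "tcp_rot": TCP orientation; "contact_force": force on the tool from outside, world axes, zero at the start; "moment": the same for the moment, N m; "grip_width": finger opening in mm.
Only numpy, scipy, OpenCV 4.12 (cv2) and the standard library are available. Lean on these libraries where they do the work, as an engineer would, in place of code of your own. Each camera call takes 0.05 s, during which the arm holds its last target.

## Task

One of the two tube strip blocks on the worktop has its row of white push caps still standing proud. Take the twin-wheel hand roller by its upright grip and roll it lengthwise along that row with firm pressure until all four caps sit flush with the block. Don't press the caps with the gripper; finally stand the roller back on its wheels on the open worktop, clear of both blocks.

Things in the scene. Friction and masses are not known exactly. Their poses are not given: they have to be found in the camera images.
- roller_grip (a point): centre of the upright black grip of the loose hand roller. The grip is 18 mm thick (y), 44 mm long (x), 52 mm tall, z up; this point is 70 mm above the undersides of the wheels. The grip reaches 26 mm above the point and 25 mm below it, where a 60 x 48 mm steel frame begins. Squeeze it across its 18 mm. The roller rolls along its x axis (both ways alike).
- cap_strip_mid (a point): middle of the top of the strip block with raised caps, level with its two rims, 34 mm above the worktop; x along the row of caps, y across, z up. The caps lie in a groove between the 6 mm wide rims and are level with them when fully seated: a wheel resting on the rims has seated the caps under it, and the roller's grip centre is then 70 mm above this point.
- roller_wheel_a (a joint): turn of one roller wheel on its axle in rad, 0 at the start; it turns freely, 1 rad for 15 mm rolled, either sign
- roller: the same hand roller, 0.3 to 0.5 kg; origin midway between the undersides of its wheels, z up. It starts standing on the worktop (z = 0) on two dark rubber wheels, 30 mm in diameter and 40 mm wide, axles along y, 20 mm before and behind the grip.
- cap_strip: the strip block with raised caps, grey, fixed to the worktop; origin at the centre of its underside, 34 mm below cap_strip_mid, same axes. 152 mm long (x) and 36 mm wide (y) at the top, with a 172 x 58 x 6 mm flange at its foot.
- done_strip_mid (a point): the same middle point on the second, like block (fixed, same size and axes), whose caps are already flush; it stands farther from the robot and needs nothing
- cap_1 (a joint): white push cap 1 of the strip block with raised caps, 31 x 22 mm, centred 48 mm to the -x side of cap_strip_mid along the row. Value: how far it is pushed in, in m: 0 = standing 6 mm proud of the block's rims, 0.006 = flush with them and at its stop (starts at 0 to 0.0015). It slides straight down against about 3.5 N of friction and stays where it is left.
- cap_2 (a joint): white push cap 2 of the strip block with raised caps, 31 x 22 mm, centred 16 mm to the -x side of cap_strip_mid along the row. Value: how far it is pushed in, in m: 0 = standing 6 mm proud of the block's rims, 0.006 = flush with them and at its stop (starts at 0 to 0.0015). It slides straight down against about 3.5 N of friction and stays where it is left.
- cap_3 (a joint): white push cap 3 of the strip block with raised caps, 31 x 22 mm, centred 16 mm to the +x side of cap_strip_mid along the row. Value: how far it is pushed in, in m: 0 = standing 6 mm proud of the block's rims, 0.006 = flush with them and at its stop (starts at 0 to 0.0015). It slides straight down against about 3.5 N of friction and stays where it is left.
- cap_4 (a joint): white push cap 4 of the strip block with raised caps, 31 x 22 mm, centred 48 mm to the +x side of cap_strip_mid along the row. Value: how far it is pushed in, in m: 0 = standing 6 mm proud of the block's rims, 0.006 = flush with them and at its stop (starts at 0 to 0.0015). It slides straight down against about 3.5 N of friction and stays where it is left.
Not all that is in view belongs to the job. What is shaped like the roller but yellow is not meant.

How it is judged (in metres and radians):
On the way, in this order (a step that is already met when the one before it is completed fails the run):
1. the roller stands lengthwise on the row of raised caps (y of roller_grip in the frame of cap_strip_mid between -0.018 and 0.018 m and x of roller_grip in the frame of cap_strip_mid between -0.1 and 0.1 m and z of roller_grip in the frame of cap_strip_mid below 0.085 m and angle between the x axis of roller_grip and the x axis of cap_strip_mid, either way round below 0.26 rad).
2. rolled along the row: with the roller still on the row, its wheels have turned by more than 0.5 rad and all four caps are seated (all of step 1 and value of joint each of cap_1, cap_2, cap_3, cap_4 above 0.004 m and (value of joint roller_wheel_a above 0.5 rad or value of joint roller_wheel_a below -0.5 rad)), for 0.05 s.
At the end, for the whole second after the job is handed in: All four caps are seated to within 2 mm of flush (joint values above 0.004), and the roller stands released and at rest on its wheels on the worktop (upright within 10 degrees, grip centre 62 to 78 mm above it), not touching the block and more than 55 mm from the middle of either block (value of joint each of cap_1, cap_2, cap_3, cap_4 above 0.004 m and angle between roller_grip's own z axis and vertical below 0.17 rad and height (world z) of roller_grip between 0.062 and 0.078 m and horizontal distance between roller_grip and cap_strip_mid above 0.055 m and horizontal distance between roller_grip and done_strip_mid above 0.055 m and contact force between roller and cap_strip below 0.2 N and linear speed of roller below 0.02 m/s).
It fails at once if the gripper's fingers press on the strip block or its caps (contact force between the fingers and cap_strip above 3 N).
It also fails if it takes over 42 s, if anything falls off the work surface, if the arm or the gripper's body presses on something with over 40 N, if the wrist force passes 120 N, or if a joint passes its speed limit or range.

## Working session

There is one attempt and no reset: what is moved stays moved. The work goes in short steps, Python scripts to look and compute and a shell command to move; the robot and the scene stay as the last step left them, time stands still between calls to the robot, and variables do not carry over. Pictures are saved under pics/ and viewed, and the job is handed in when it is done.

```bash
mkdir -p pics; python3 - <<'E'
from plant import *
import cv2,numpy as np
print(get_obs())
for n in["scene","side","wrist"]:
    c=calibration(n);p,d=capture(n)
    cv2.imwrite(f"pics/{n}0.png",p[:,:,::-1]);np.savez(f"{n}0.npz",p=p,d=d,**c)
    print(n,c)
E
```

```text
{'time': 0.0, 'joint_positions': array([-1.46009852e-01,  3.42733338e-01,  1.52501696e+00,  2.61677437e-05,
        1.27541063e+00, -1.45971789e-01]), 'dq': array([ 0.00011138, -0.00032264, -0.00053832, -0.00073058,  0.00044192,
       -0.00082832]), 'tau': array([ 7.61924657e-04, -4.31245601e+01, -2.44219762e+01,  7.17750052e-02,
        5.59406646e-02, -1.04314388e-04]), 'tool_pos': array([5.24628583e+02, 7.91213869e-02, 2.51039453e+02]), 'tcp_rot': array([-3.14004470e+00, -2.52867063e-04,  1.57075043e+00]), 'contact_force': array([0.60867396, 0.3695968 , 0.19391808]), 'moment': array([0.00747805, 0.05309118, 0.02726768]), 'grip_width': 91.62265611188934}
scene {'fovy': 57.51624929866446, 'cx': 314.3633131829701, 'cy': 202.25203874981707, 'R': array([[ 0.73931767, -0.67334468, -0.00403987],
       [-0.2803669 , -0.30237081, -0.91102486],
       [ 0.61221221,  0.67466943, -0.41233164]]), 't': array([-548.59186874,  180.31178751,  655.90863205])}
side {'fovy': 47.13849974064476, 'cx': 319.3847531924145, 'cy': 197.65649932974833, 'R': array([[-0.82681117, -0.56231341,  0.01367186],
       [-0.23563545,  0.32419684, -0.91617266],
       [ 0.5107438 , -0.76072336, -0.40055054]]), 't': array([354.20377174, 259.73184031, 428.64693156])}
wrist {'fovy': 65.70646984690485, 'cx': 319.94687714879524, 'cy': 197.04404697129507, 'R': array([[ 9.99997884e-01,  7.01864143e-04, -1.93362376e-03],
       [ 1.21541380e-03, -9.59964210e-01,  2.80120042e-01],
       [-1.65960339e-03, -2.80121799e-01, -9.59963032e-01]]), 't': array([-524.85717274,  -34.27102987,  390.78990528])}
```

View pics/scene0.png

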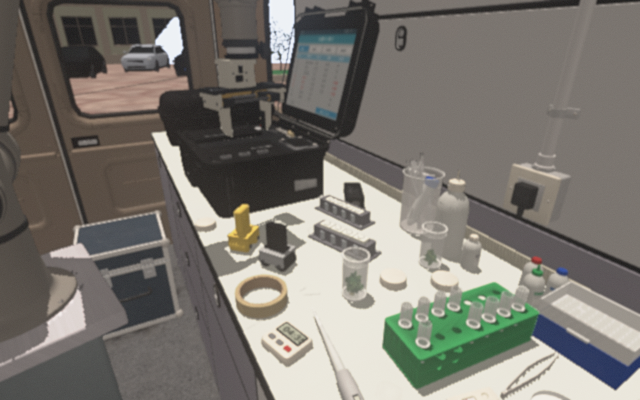

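View pics/side0.png

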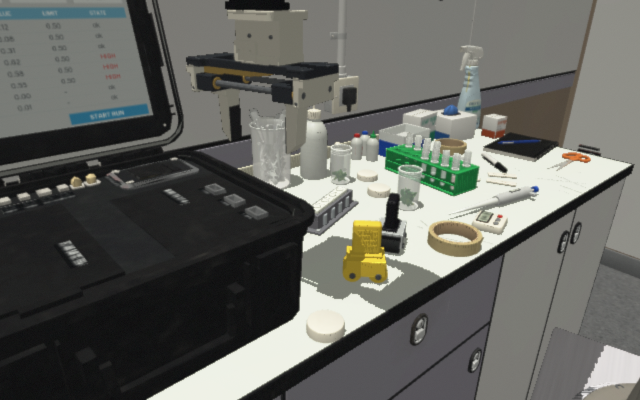

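View pics/wrist0.png

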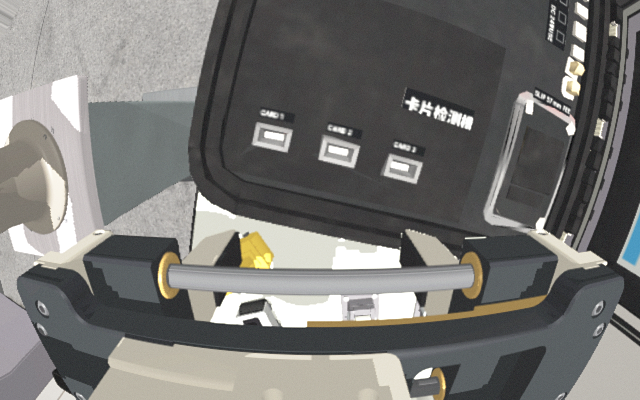

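```bash
python3 - <<'E'
import cv2,numpy as np
a=cv2.imread("pics/scene0.png")[170:310,190:400];b=cv2.imread("pics/side0.png")[100:300,230:490]
cv2.imwrite("pics/c1.png",cv2.resize(a,(780,520),interpolation=cv2.INTER_CUBIC))
cv2.imwrite("pics/c2.png",cv2.resize(b,(780,600),interpolation=cv2.INTER_CUBIC))
E
```

```text
(no output)
```

View pics/c1.png

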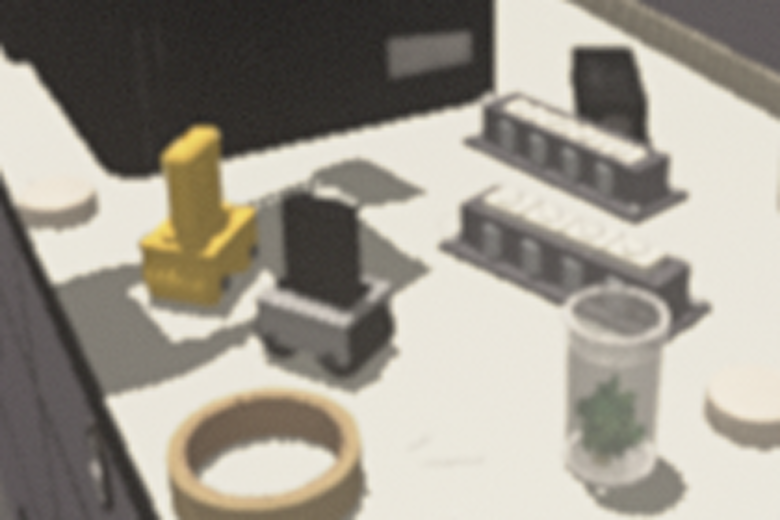

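View pics/c2.png

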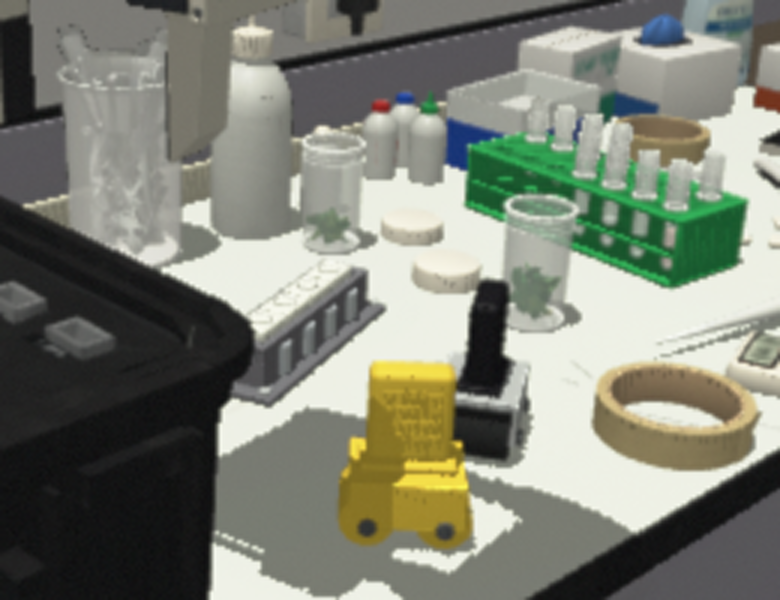

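Candidates (scene pixels): yellow roller shape (243,228), black-grip/steel-frame wheeled device (277,245), dark object behind the far block (353,193). The second fits: black grip, steel frame and dark wheels. The near block (345,237) shows the raised caps; the far one (345,210) is flush. Now measuring.

```bash
cat > h.py <<'E'
import numpy as np,cv2
def cloud(p,d,c):
    f=200/np.tan(np.radians(c['fovy'])/2)
    v,u=np.mgrid[0:400,0:640]
    X=np.stack([(u-c['cx'])/f*d,(v-c['cy'])/f*d,d],-1)
    W=(X-c['t'])@c['R']
    W[d<=0]=np.nan
    return W
def rect(P):
    (cx,cy),(w,h),a=cv2.minAreaRect(P.astype(np.float32))
    return np.round([cx,cy,w,h,a],1)
E
python3 - <<'E'
from h import *
for n in["scene","side"]:
    z=np.load(n+"0.npz");W=cloud(z['p'],z['d'],z);p=z['p'].astype(int)
    W0=W.copy()
    v,u=np.mgrid[0:400,0:640]
    tab=(p.min(-1)>200)&(abs(W[...,2])<15)&(W[...,0]>350)&(W[...,0]<800)&(abs(W[...,1])<400)
    print(n,"table z",np.nanmedian(W[tab][:,2]),np.nanstd(W[tab][:,2]))
    lo,hi=((255,215),(300,275)) if n=="scene" else ((370,185),(410,255))
    box=(u>=lo[0])&(u<hi[0])&(v>=lo[1])&(v<hi[1])
    m=box&(p.max(-1)<75)&(W[...,2]>50)&(W[...,2]<110)
    P=W[m];print("grip",m.sum(),P.min(0),P.max(0),np.median(P,0));T=P[P[:,2]>90];print("top",len(T),rect(T[:,:2]),rect(P[:,:2]))
    for nm,lo,hi in ([("near",(305,212),(380,262)),("far",(312,190),(375,228))] if n=="scene" else [("strip",(300,180),(362,240))]):
        box=(u>=lo[0])&(u<hi[0])&(v>=lo[1])&(v<hi[1])
        m=box&(W[...,2]>28)&(W[...,2]<46)
        P=W[m];print(nm,m.sum(),P.min(0),P.max(0),rect(P[:,:2]))
        C=W[m&(p.min(-1)>170)];print(" white",len(C),np.median(C,0),np.percentile(C[:,2],[5,95]),rect(C[:,:2]))
E
```

```text
scene table z -2.066882262774771 1.9142488288629054
grip 402 [ 416.15611744 -251.31327557   50.17832141] [ 438.92397616 -210.8498342    95.14012468] [ 424.39532195 -235.6669233    75.49703618]
top 70 [ 427.9 -231.2   10.4   41.4   20.6] [ 426.4 -230.9   12.7   43.    20.1]
near 668 [ 562.73385588 -343.87261253   28.01899686] [ 714.1713412  -191.20693688   39.91579844] [ 641.7 -262.8  148.3  152.7    4.6]
 white 286 [ 586.45204823 -266.28815055   37.3523007 ] [31.82748554 38.79498246] [ 636.9 -256.   127.8  142.1    6.7]
far 719 [ 562.73385588 -254.25910719   28.02155785] [809.70653238 -41.30002694  38.81521966] [ 680.  -170.1  244.   144.6   49.4]
 white 268 [ 691.41268908 -193.9653174    32.14147331] [30.23389205 37.96483927] [ 662.4 -189.2  198.5  106.5   35.5]
side table z -0.9969388077424262 2.942449236441973
grip 344 [ 417.27779022 -243.78988097   50.00433994] [ 443.32789712 -202.39701813   95.96907314] [ 424.90512943 -208.18993703   78.73588015]
top 99 [ 429.  -221.6   16.2   35.8   22.4] [ 429.8 -222.2   18.6   39.5   19. ]
strip 549 [ 562.87931609 -342.2557247    28.02242135] [ 613.00372077 -190.26933145   40.87163064] [ 587.7 -266.3   37.   155.7    5.6]
 white 292 [ 587.40387202 -265.94353452   38.56268498] [33.41517387 40.02035481] [ 592.3 -273.3   32.6  140.     3.6]
```

```bash
python3 - <<'E'
from h import *
G=[];S=[];F=[]
for n in["scene","side"]:
    z=np.load(n+"0.npz");W=cloud(z['p'],z['d'],z);p=z['p'].astype(int)
    dark=(p.max(-1)<75)
    x,y,zz=W[...,0],W[...,1],W[...,2]
    m=dark&(zz>48)&(zz<97)&(x>400)&(x<455)&(y<-190)&(y>-265)
    P=W[m];G.append(P);print(n,"grip",len(P),rect(P[:,:2]))
    m=(zz>29)&(zz<45)&(x>550)&(x<625)&(y>-355)&(y<-180)
    P=W[m];S.append(P);print(" near",len(P),rect(P[:,:2]),np.percentile(P[:,0],[1,99]))
    w=P[(p[m].min(-1)>160)&(P[:,2]>34)];print("  caps",rect(w[:,:2]),np.median(w[:,2]))
    m=(zz>29)&(zz<45)&(x>650)&(x<730)&(y>-300)&(y<-80)
    P=W[m];print(" far",len(P),rect(P[:,:2]) if len(P)>5 else 0)
    fr=(zz>20)&(zz<47)&(x>385)&(x<475)&(y<-180)&(y>-285);print(" frame",rect(W[fr][:,:2]))
    m=(zz>15)&(zz<100)&(x>380)&(x<460)&(y<-120)&(y>-200)
    P=W[m];print(" yellow",len(P),rect(P[:,:2]),P[:,2].max())
P=np.vstack(G);print("union grip",len(P),rect(P[:,:2]))
P=np.vstack(S);print("union strip",rect(P[:,:2]))
E
```

```text
scene grip 420 [ 426.4 -230.9   12.7   43.    20.1]
 near 577 [ 586.6 -267.    38.   152.1    4.9] [564.59733451 608.13001994]
  caps [ 585.9 -267.1   23.6  126.7    6.6] 37.3809214687395
 far 367 [ 697.  -163.9  152.6   38.2   89.4]
 frame [ 429.7 -229.2   49.5   64.6   19. ]
 yellow 692 [ 420.2 -136.7   73.8   33.6    0.8] 94.77758612358222
side grip 359 [ 429.8 -222.2   18.6   39.5   19. ]
 near 532 [ 587.7 -266.3   37.   155.7    5.6] [564.65060122 607.72428739]
  caps [ 588.2 -267.3   22.7  127.9    4.8] 38.62616448688727
 far 0 0
 frame [ 430.2 -224.5   47.3   66.4   18.6]
 yellow 247 [ 422.  -160.1   79.9   73.9   89.5] 95.74320509479591
union grip 779 [ 429.6 -227.    21.4   48.5   17.7]
union strip [ 587.  -266.4   38.9  155.5    5.3]
```

```bash
python3 - <<'E'
from h import *
Q=[]
for n in["scene","side"]:
    z=np.load(n+"0.npz");W=cloud(z['p'],z['d'],z);Q.append(W.reshape(-1,3))
P=np.vstack(Q);P=P[np.isfinite(P[:,0])]
xs=range(320,800,20);ys=range(40,-440,-20)
print("x\\y ",*[f"{y:4d}" for y in ys])
for x in xs:
    r=[]
    for y in ys:
        m=(abs(P[:,0]-x)<10)&(abs(P[:,1]-y)<10)
        r.append(f"{np.percentile(P[m,2],98):4.0f}" if m.sum()>2 else "   .")
    print(f"{x:4d} ",*r)
E
```

```text
x\y    40   20    0  -20  -40  -60  -80 -100 -120 -140 -160 -180 -200 -220 -240 -260 -280 -300 -320 -340 -360 -380 -400 -420
 320     .    .    .    .    .    .    .    .    0   -0   -0   -0   -0   -0    0   24   24    0   23   24   -0   16   17   17
 340     .    .    .    .   -0   -0   -0   -0   -0   -0    1    0    0    0    0   24   -0   -0    0   24   -0   14   15   16
 360    -2    1   -0   -0   -0   -0    0   -0    0    0    0    0   -0    0    0   24   24   -0   24   24   -0    0    0   14
 380    15   16   13    0   -0    0    0   37   39   15    0    0    0    0    0   23   24   24   24   15   -1   -0   14   14
 400    16   16   15    1    0    0    0   40   94   90   36    0   39   39   38    0    0    0    0   -0    0    0    0    0
 420   330  333  333  333  331    0   39   94   95   84   20    0   92   95   94   43    0   -0    0    0    0    0    0   -0
 440   333  334  334  334  333    0   40   95   95   38    .    .   91   95   95   73   -0   -0   -0    0    0    0    0    0
 460   332  334  334  334  334    0    0   23   40   -1    .    .    .    .   40   38   -0   
[... 1348 characters left out ...]
   33   33   32   32   32    0   -1    0   -0    0   -0    1    0   85
 700   161  161  160  159  159  162    .   33   33   33   33   33   33   33   33   -0   -1   -0    0    0    1    0   -0  103
 720   161  162  160  160  160  163    .   33   32   33   33   32   33   33   32   -0   -1   -1    1    0    1    0  119  153
 740   161  162  162  162  163  163    .    .   32   32   29   24    .   -1   -0   -1   -1  144  141  144  143    0  121  164
 760   163  163  170  172  180  193  202   32   32   33   32   28   -1   -2   -1   -1  145  169  168  178  148  143   83  163
 780   176  180  202  213  232  240  276   33   33   33   32   25   -1   -1   -1   -1  144  167  157  154    .  142   -0   28
```

```bash
python3 -m jog '[0,-45,-19,0,0, 0,-45,-19,0,0, 0,-45,-19,0,0, 0,-45,-19,0,0, 0,-45,-19,0,0]'; python3 -m jog '[0,0,0,0,-6, 0,0,0,0,-6, 0,0,0,0,-6, 0,0,0,0,0]'
```

```text
time: 0.65
tool_pos: [429.3, -226.0, 249.6]
tcp_rot: [-3.14, -0.002, 1.583]
contact_force: [0.9, -0.6, -0.1]
grip_width: 92.3
time: 1.05
tool_pos: [425.3, -233.3, 248.5]
tcp_rot: [-3.138, -0.003, 1.897]
contact_force: [0.1, 0.7, -0.3]
grip_width: 91.8
```

```bash
cat >> h.py <<'E'
def look(tag):
    from plant import capture,calibration,get_obs
    c=calibration("wrist");p,d=capture("wrist")
    cv2.imwrite(f"pics/{tag}.png",p[:,:,::-1])
    f=200/np.tan(np.radians(c['fovy'])/2)
    v,u=np.mgrid[0:400,0:640]
    X,Y=(u-c['cx'])/f,(v-c['cy'])/f;r=np.hypot(X,Y)+1e-9
    k=np.tan(r)/r
    W=(np.stack([X*k*d,Y*k*d,d],-1)-c['t'])@c['R'];W[d<=0]=np.nan
    return p.astype(int),W,get_obs()
E
python3 - <<'E'
from h import *
p,W,o=look("w1");x,y,z=np.moveaxis(W,-1,0)
print(o['tool_pos'],o['tcp_rot'])
m=(z>85)&(z<100)&(x>400)&(x<460)&(y<-190)&(y>-265)&(p.max(-1)<90)
print(m.sum(),rect(W[m][:,:2]) if m.sum()>5 else 0)
m=(z>48)&(z<100)&(x>400)&(x<460)&(y<-190)&(y>-265)&(p.max(-1)<90)
print(m.sum(),rect(W[m][:,:2]) if m.sum()>5 else 0)
E
```

```text
[ 425.37564366 -233.15594172  248.46424874] [-3.13829864 -0.00327915  1.89396399]
823 [ 432.9 -225.1   19.4   44.3   17.3]
944 [ 433.3 -224.9   19.6   44.6   18.9]
```

View pics/w1.png

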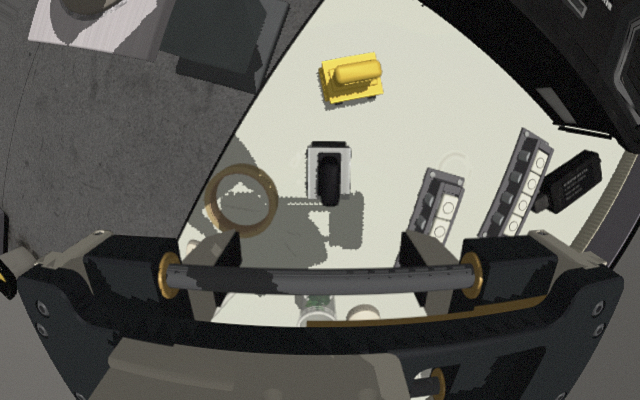

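```bash
python3 -m jog '[0,5,8.5,0,0, 0,0,0,40,0, 0,0,0,40,0, 0,0,0,40,0, 0,0,0,0,0]'; python3 - <<'E'
from h import *
p,W,o=look("w2");x,y,z=np.moveaxis(W,-1,0)
print(o['tool_pos'],o['tcp_rot'],o['contact_force'])
m=(z>48)&(z<100)&(x>400)&(x<460)&(y<-190)&(y>-265)&(p.max(-1)<90)
print(m.sum(),rect(W[m][:,:2]) if m.sum()>5 else 0)
E
```

```text
time: 1.6
tool_pos: [435.3, -223.1, 126.9]
tcp_rot: [3.14, 0.001, 1.885]
contact_force: [-0.9, 1.4, 0.7]
grip_width: 91.9
[ 436.74531427 -224.1339664   129.47154319] [3.13771283 0.00490708 1.88504031] [0.02106592 0.26381973 0.38405717]
2279 [ 432.2 -222.1   19.1   38.6   17.9]
```

View pics/w2.png

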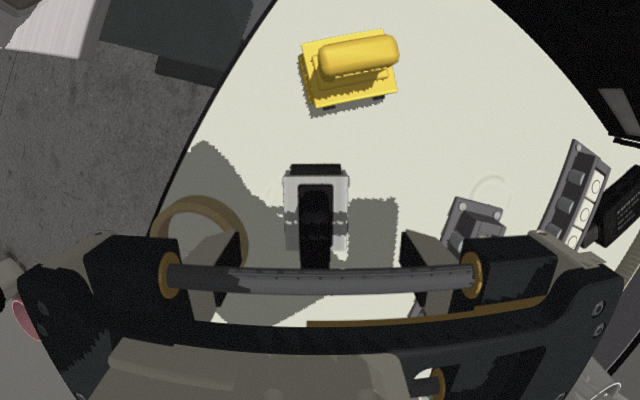

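```bash
python3 -m jog '[0,-1,-3.3,25,0, 0,0,0,24,0, 0,0,0,0,0, 0,0,0,0,0]'
```

```text
time: 2.05
tool_pos: [440.3, -228.4, 87.9]
tcp_rot: [3.129, 0.016, 1.883]
contact_force: [0.7, -0.2, 0.2]
grip_width: 91.8
```

```bash
python3 -m jog '[0,0,0,0,0]';python3 -m jog '[0,0,0,0,0]';python3 -m jog '[0,0,0,0,0]'
```

```text
time: 2.15
tool_pos: [441.3, -228.9, 89.9]
tcp_rot: [3.128, 0.018, 1.883]
contact_force: [-1.0, -0.5, 0.4]
grip_width: 91.5
time: 2.25
tool_pos: [442.2, -229.4, 91.6]
tcp_rot: [3.126, 0.021, 1.883]
contact_force: [0.1, 0.4, -0.5]
grip_width: 91.7
time: 2.35
tool_pos: [442.8, -229.7, 92.8]
tcp_rot: [3.125, 0.022, 1.883]
contact_force: [-0.7, -0.1, -0.2]
grip_width: 91.8
```

```bash
for i in 1 2; do python3 -c "
from plant import *;o=get_obs();print(o['joint_positions'].round(4),o['dq'].round(4),o['tau'].round(2))"; python3 -m jog '[0,0,0,0,0]'; done
```

```text
[-6.3270e-01  4.7600e-01  1.8219e+00  1.1000e-03  8.1560e-01 -9.4590e-01] [ 0.001  -0.0179 -0.0105 -0.0007  0.0098  0.0026] [ 2.000e-02 -4.318e+01 -1.777e+01  2.000e-02 -4.000e-02  0.000e+00]
time: 2.45
tool_pos: [443.0, -229.9, 93.5]
tcp_rot: [3.124, 0.023, 1.883]
contact_force: [0.3, 0.1, -0.1]
grip_width: 91.8
[-6.3270e-01  4.7480e-01  1.8213e+00  1.0000e-03  8.1610e-01 -9.4580e-01] [ 0.0013 -0.0106 -0.0041 -0.0005  0.006   0.0013] [ 2.000e-02 -4.328e+01 -1.785e+01  2.000e-02 -5.000e-02  0.000e+00]
time: 2.55
tool_pos: [443.2, -230.0, 93.9]
tcp_rot: [3.123, 0.024, 1.883]
contact_force: [-0.8, -0.4, 0.4]
grip_width: 92.1
```

```bash
python3 -m jog '[0,0,0,6,0]';python3 -m jog '[0,0,0,6,0]';python3 -c "
from plant import *;o=get_obs();print(o['joint_positions'].round(4),o['dq'].round(4),o['tau'].round(2))"
```

```text
time: 2.65
tool_pos: [443.7, -230.4, 88.4]
tcp_rot: [3.122, 0.025, 1.883]
contact_force: [-0.3, 0.2, -0.9]
grip_width: 91.8
time: 2.75
tool_pos: [443.8, -230.5, 82.0]
tcp_rot: [3.122, 0.025, 1.883]
contact_force: [-0.4, 1.0, 0.3]
grip_width: 91.4
[-6.3280e-01  4.9390e-01  1.8307e+00  1.0000e-03  7.8540e-01 -9.4570e-01] [-0.0002  0.101   0.0484  0.0003 -0.1564 -0.0006] [ 2.000e-02 -4.456e+01 -1.755e+01  2.000e-02  1.600e-01  0.000e+00]
```

```bash
python3 -m jog '[0,3,-3.5,1,0, 0,3,-3.5,0,0, 0,2,-2,0,0]';python3 -m jog '[0,0,0,0,0]'
```

```text
time: 3.05
tool_pos: [431.2, -224.8, 78.6]
tcp_rot: [3.125, 0.022, 1.883]
contact_force: [0.1, 0.5, 0.9]
grip_width: 91.7
time: 3.15
tool_pos: [430.7, -224.5, 78.5]
tcp_rot: [3.125, 0.022, 1.883]
contact_force: [0.3, -0.1, -0.5]
grip_width: 91.5
```

```bash
python3 -m jog '[1,0,1,0,0, 1,0,0,0,0, 1,0,0,0,0, 1,0,0,0,0, 1,0,0,0,0]'; python3 -m jog '[1,0,0,0,0, 1,0,0,0,0]'
```

```text
time: 3.65
tool_pos: [432.2, -224.4, 79.1]
tcp_rot: [3.124, 0.023, 1.883]
contact_force: [-0.4, 1.0, -1.2]
grip_width: 56.5
time: 3.85
tool_pos: [432.3, -224.5, 79.1]
tcp_rot: [3.124, 0.023, 1.883]
contact_force: [0.3, 0.1, 0.3]
grip_width: 40.4
```

```bash
python3 -m jog '[1,0,0,0,0, 1,0,0,0,0, 1,0,0,0,0,1,0,0,0,0]'; python3 -m jog '[1,0,0,0,0, 1,0,0,0,0]'
```

```text
time: 4.25
tool_pos: [432.0, -224.6, 79.2]
tcp_rot: [3.125, 0.023, 1.883]
contact_force: [-0.4, -0.5, 1.2]
grip_width: 17.9
time: 4.45
tool_pos: [432.0, -224.6, 79.2]
tcp_rot: [3.125, 0.023, 1.883]
contact_force: [0.0, 0.6, -0.0]
grip_width: 17.7
```

```bash
python3 -m jog '[1,0,0,-10,0, 1,0,0,-25,0, 1,0,0,-30,0, 1,0,0,0,0]'; python3 -m jog '[1,0,0,0,0,1,0,0,0,0]'; python3 - <<'E'
from h import *
p,W,o=look("w3");x,y,z=np.moveaxis(W,-1,0)
print(o['tool_pos'],o['tcp_rot'],o['contact_force'])
from plant import *
p,d=capture("side");cv2.imwrite("pics/s3.png",cv2.resize(p[100:300,230:490,::-1],(780,600),interpolation=cv2.INTER_CUBIC))
E
```

```text
time: 4.85
tool_pos: [429.2, -222.3, 145.7]
tcp_rot: [3.128, 0.018, 1.883]
contact_force: [-0.2, -0.5, -3.9]
grip_width: 18.0
time: 5.05
tool_pos: [428.7, -221.8, 145.1]
tcp_rot: [3.128, 0.017, 1.883]
contact_force: [1.2, -0.3, -4.3]
grip_width: 17.9
[ 428.4100158  -221.60650827  144.76985155] [3.12861297 0.01628694 1.8826997 ] [ 0.47040901 -0.76383616 -4.15883191]
```

View pics/s3.png

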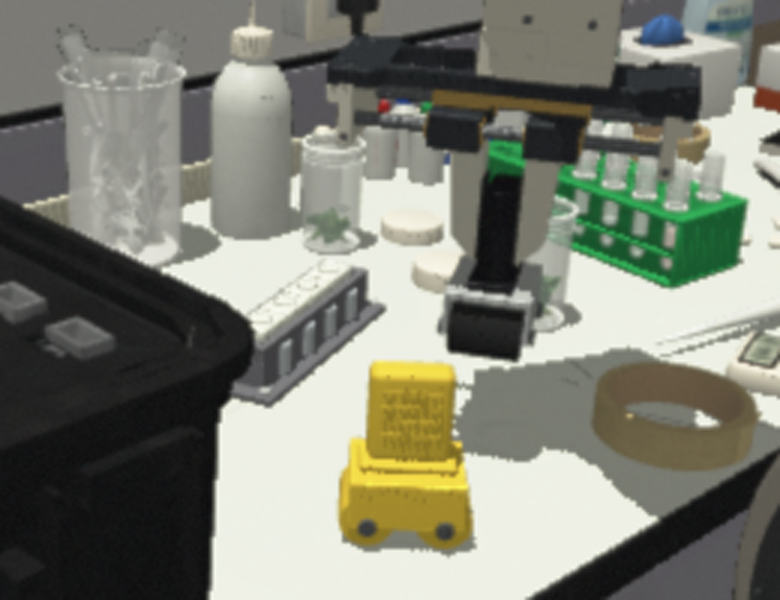

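```bash
python3 -m jog '[1,-14,36,0,0, 1,-14,36,0,0, 1,-14,36,0,0, 1,-14,36,0,0, 1,0,0,0,0]'; python3 -m jog '[1,0,0,0,6.3, 1,0,0,0,6.3, 1,0,0,0,0,1,0,0,0,0]';python3 -m jog '[1,0,0,0,0]'
```

```text
time: 5.65
tool_pos: [584.2, -229.2, 139.7]
tcp_rot: [3.137, 0.006, 1.88]
contact_force: [0.8, 0.5, -4.1]
grip_width: 17.6
time: 6.05
tool_pos: [582.1, -227.7, 133.1]
tcp_rot: [-3.138, -0.001, 1.658]
contact_force: [-0.1, 0.6, -4.3]
grip_width: 18.0
time: 6.15
tool_pos: [581.6, -227.6, 132.5]
tcp_rot: [-3.137, -0.002, 1.66]
contact_force: [-0.6, -0.1, -3.5]
grip_width: 17.7
```

```bash
python3 - <<'E'
from h import *
p,W,o=look("w4");x,y,z=np.moveaxis(W,-1,0)
print(o['tool_pos'],o['tcp_rot'])
m=(z>29)&(z<45)&(x>555)&(x<620)&(y>-355)&(y<-180);print(m.sum(),rect(W[m][:,:2]))
from plant import *
p,d=capture("scene");cv2.imwrite("pics/sc4.png",cv2.resize(p[150:310,250:460,::-1],(788,600),interpolation=cv2.INTER_CUBIC))
# wheel/frame from scene+side
for n in("scene","side"):
    c=calibration(n);p,d=capture(n);W=cloud(p,d,c);x,y,z=np.moveaxis(W,-1,0)
    m=(z>70)&(z<98)&(x>530)&(x<640)&(y>-300)&(y<-160);print(n,m.sum(),rect(W[m][:,:2]))
    m=(z>29)&(z<45)&(x>555)&(x<620)&(y>-355)&(y<-180);print(m.sum(),rect(W[m][:,:2]))
E
```

```text
[ 581.57483396 -227.59470113  132.55297602] [-3.13676453e+00 -1.49537278e-03  1.65946331e+00]
721 [ 590.4 -263.6   36.1  150.4    5.4]
scene 484 [ 578.8 -232.2   51.7   66.1    7. ]
557 [ 586.2 -267.7   36.8  152.9    5.8]
side 650 [ 578.1 -227.6   52.2   68.5    2.8]
389 [ 587.5 -266.1   36.5  153.5    4.9]
```

View pics/sc4.png

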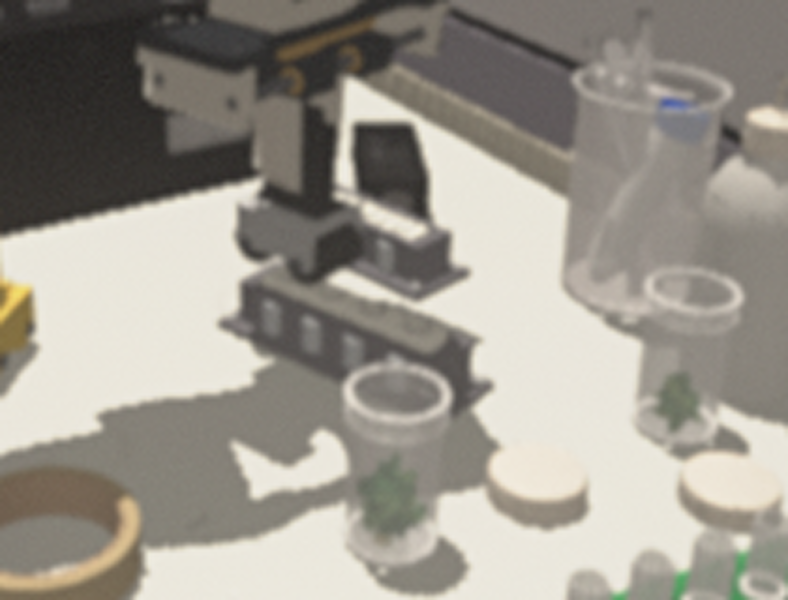

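View pics/w4.png

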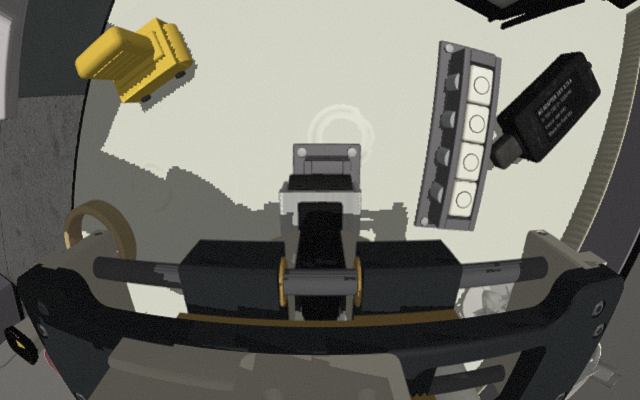

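```bash
python3 -m jog '[1,-1,4.5,3,0, 1,0,0,3,0, 1,0,0,0,0]'; python3 -m jog '[1,0,0,0,0]'
```

```text
time: 6.65
tool_pos: [587.1, -228.6, 127.1]
tcp_rot: [-3.139, -0.0, 1.659]
contact_force: [-0.6, -0.0, -3.2]
grip_width: 17.9
time: 6.75
tool_pos: [587.2, -228.5, 126.9]
tcp_rot: [-3.139, -0.0, 1.659]
contact_force: [0.5, 0.1, -3.9]
grip_width: 17.9
```

```bash
python3 -m jog '[1,0,0,3,0, 1,0,0,3,0]'; python3 -m jog '[1,0,0,2,0]'; python3 -m jog '[1,0,0,2,0]'
```

```text
time: 6.95
tool_pos: [587.3, -228.6, 121.0]
tcp_rot: [-3.139, 0.0, 1.659]
contact_force: [0.1, 0.7, -3.6]
grip_width: 18.1
time: 7.05
tool_pos: [587.2, -228.6, 118.6]
tcp_rot: [-3.139, 0.0, 1.659]
contact_force: [0.1, 0.7, -0.1]
grip_width: 17.8
time: 7.15
tool_pos: [587.3, -228.7, 117.1]
tcp_rot: [-3.139, 0.0, 1.66]
contact_force: [-1.3, 1.0, 5.2]
grip_width: 17.8
```

```bash
python3 - <<'E'
from plant import *
import cv2
from h import *
p,d=capture("scene");cv2.imwrite("pics/sc5.png",cv2.resize(p[170:290,270:430,::-1],(800,600),interpolation=cv2.INTER_CUBIC))
for n in("scene","side"):
    c=calibration(n);p,d=capture(n);W=cloud(p,d,c);x,y,z=np.moveaxis(W,-1,0)
    m=(z>58)&(z<80)&(x>530)&(x<640)&(y>-300)&(y<-160);print(n,m.sum(),rect(W[m][:,:2]))
    m=(z>29)&(z<45)&(x>555)&(x<620)&(y>-355)&(y<-180);print(m.sum(),rect(W[m][:,:2]))
E
```

```text
scene 377 [ 583.7 -231.6   50.    63.2    6.7]
486 [ 585.1 -267.1   39.4  152.8    7. ]
side 510 [ 585.5 -227.6   50.2   66.2    5. ]
291 [ 576.7 -268.5   34.   155.5   13.8]
```

View pics/sc5.png

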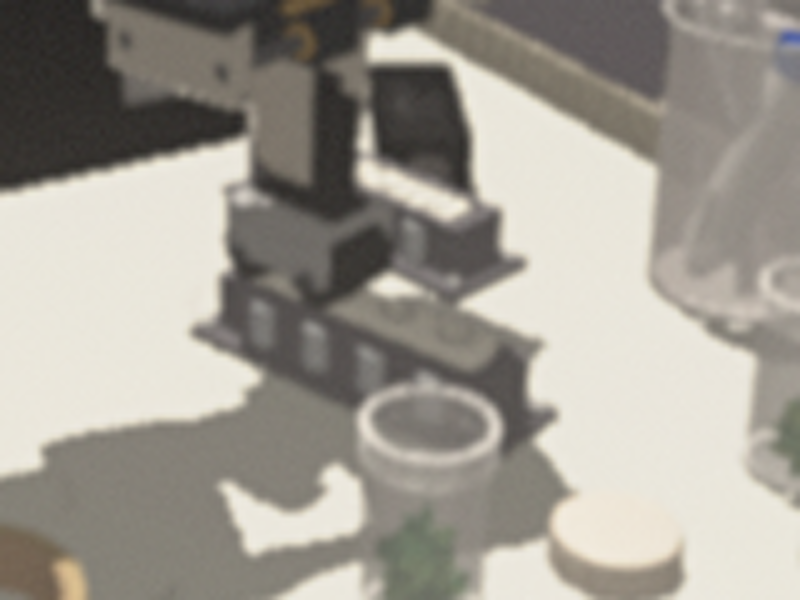

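```bash
python3 -m jog '[1,0,0,2,0]'; python3 -m jog '[1,0,0,2,0]';python3 -m jog '[1,0,0,2,0]';python3 -m jog '[1,0,0,2,0]'
```

```text
time: 7.4
tool_pos: [587.3, -228.9, 115.6]
tcp_rot: [-3.14, 0.001, 1.659]
contact_force: [-2.4, -0.0, 3.8]
grip_width: 17.6
time: 7.5
tool_pos: [587.3, -228.9, 114.0]
tcp_rot: [-3.14, 0.001, 1.66]
contact_force: [-2.8, 1.4, 4.3]
grip_width: 18.0
time: 7.6
tool_pos: [587.4, -229.4, 113.3]
tcp_rot: [-3.141, 0.002, 1.66]
contact_force: [-6.4, 0.9, 16.7]
grip_width: 17.9
time: 7.7
tool_pos: [587.4, -230.0, 113.2]
tcp_rot: [-3.141, 0.005, 1.66]
contact_force: [-7.6, 0.4, 18.1]
grip_width: 17.7
```

```bash
python3 -m jog '[1,-5,0,2,0, 1,-5,0,2,0]'; python3 -m jog '[1,-5,0,2,0, 1,-5,0,2,0]'
```

```text
time: 7.9
tool_pos: [588.2, -239.4, 113.3]
tcp_rot: [3.141, 0.005, 1.661]
contact_force: [-5.7, 2.9, 14.8]
grip_width: 17.8
time: 8.1
tool_pos: [589.1, -250.2, 113.2]
tcp_rot: [3.139, 0.008, 1.661]
contact_force: [-6.0, 0.4, 13.4]
grip_width: 17.8
```

```bash
python3 -m jog '[1,-5,0,3,0, 1,-5,0,3,0,1,-5,0,3,0]'; python3 -m jog '[1,-5,0,3,0, 1,-5,0,3,0,1,-5,0,3,0]'
```

```text
time: 8.4
tool_pos: [590.5, -267.5, 112.9]
tcp_rot: [3.136, 0.014, 1.661]
contact_force: [-7.8, 9.0, 21.2]
grip_width: 17.6
time: 8.7
tool_pos: [591.9, -284.6, 112.9]
tcp_rot: [3.133, 0.021, 1.662]
contact_force: [-7.0, 1.5, 17.5]
grip_width: 17.9
```

```bash
python3 -m jog '[1,-5,0,2.5,0, 1,-5,0,2.5,0,1,-5,0,2.5,0]'; python3 -m jog '[1,-5,0,2.5,0, 1,-5,0,2.5,0,1,-3,0,2,0]'
```

```text
time: 9.0
tool_pos: [593.3, -302.4, 113.0]
tcp_rot: [3.13, 0.027, 1.661]
contact_force: [-5.3, 1.0, 14.2]
grip_width: 18.0
time: 9.3
tool_pos: [594.6, -318.3, 113.1]
tcp_rot: [3.127, 0.033, 1.661]
contact_force: [-5.0, 0.3, 10.3]
grip_width: 18.4
```

```bash
python3 - <<'E'
from plant import *
from h import *
p,d=capture("scene");cv2.imwrite("pics/sc6.png",cv2.resize(p[170:290,270:430,::-1],(800,600),interpolation=cv2.INTER_CUBIC))
p,d=capture("side");cv2.imwrite("pics/s6.png",cv2.resize(p[130:250,280:440,::-1],(800,600),interpolation=cv2.INTER_CUBIC))
E
```

```text
(no output)
```

View pics/sc6.png

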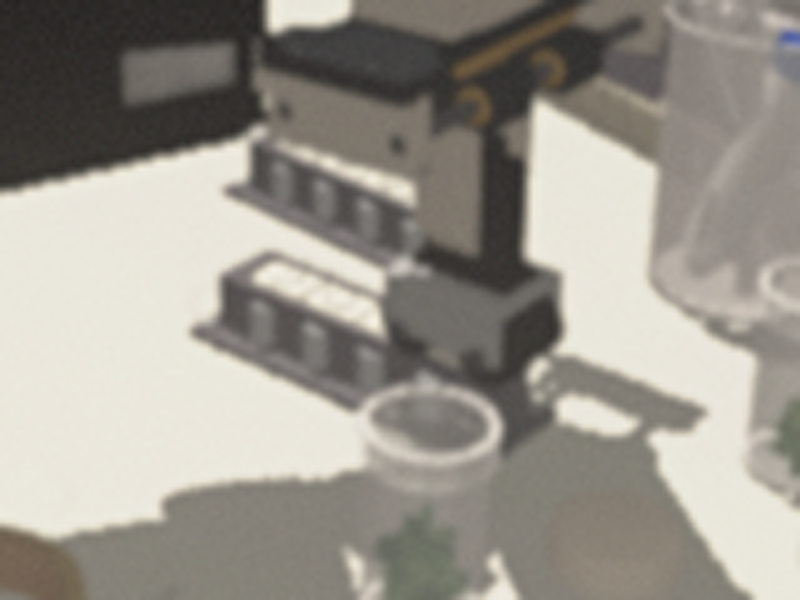

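View pics/s6.png

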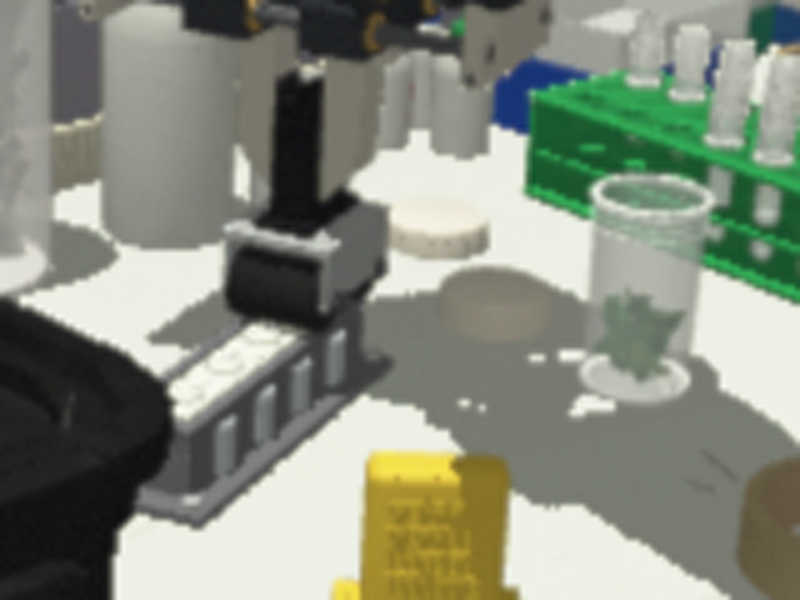

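```bash
python3 -m jog '[1,6,-0.5,3,0, 1,6,-0.5,3,0,1,6,-0.5,3,0]'; python3 -m jog '[1,6,-0.5,3,0, 1,6,0,3,0,1,6,0,3,0]'
```

```text
time: 9.7
tool_pos: [593.1, -307.4, 113.3]
tcp_rot: [3.119, 0.048, 1.66]
contact_force: [-6.7, -2.1, 18.3]
grip_width: 18.2
time: 10.0
tool_pos: [591.7, -295.3, 113.5]
tcp_rot: [3.113, 0.063, 1.66]
contact_force: [-7.5, -2.1, 19.9]
grip_width: 17.6
```

```bash
python3 -m jog '[1,0,0,-8,0, 1,0,0,-15,0, 1,0,0,-25,0, 1,0,0,0,0]'; python3 -m jog '[1,0,-35,0,0, 1,0,-35,0,0,1,0,0,0,0,1,0,0,0,0]'; python3 - <<'E'
from plant import *
from h import *
print(get_obs()['tcp_rot'])
for n in("scene","side"):
    c=calibration(n);p,d=capture(n);W=cloud(p,d,c);x,y,z=np.moveaxis(W,-1,0)
    m=(z>27)&(z<50)&(x>555)&(x<620)&(y>-355)&(y<-180)
    P=W[m];s=(P[:,:2]-[587,-266.7])@[-.092,.996];q=(P[:,:2]-[587,-266.7])@[.996,.092]
    for k in(-48,-16,16,48):
        e=P[(abs(s-k)<11)&(abs(q)<8)];r=P[(abs(s-k)<14)&(abs(q)>13)&(abs(q)<18)]
        print(n,k,len(e),np.median(e[:,2]).round(1),len(r),np.median(r[:,2]).round(1))
    if n=="side": cv2.imwrite("pics/s7.png",cv2.resize(p[110:260,260:460,::-1],(800,600),interpolation=cv2.INTER_CUBIC))
E
```

```text
time: 10.4
tool_pos: [590.2, -291.8, 162.7]
tcp_rot: [3.113, 0.062, 1.66]
contact_force: [0.4, 0.6, -3.7]
grip_width: 18.1
time: 10.8
tool_pos: [518.5, -297.2, 156.5]
tcp_rot: [3.114, 0.058, 1.661]
contact_force: [-0.5, 0.4, -2.9]
grip_width: 18.1
[3.11432454 0.05834263 1.66128673]
scene -48 40 32.3 42 31.4
scene -16 35 31.9 30 31.2
scene 16 0 nan 2 30.1
scene 48 0 nan 2 28.1
side -48 32 33.5 43 32.4
side -16 37 33.4 40 31.9
side 16 38 33.2 43 32.0
side 48 35 33.7 36 31.9
  return _methods._mean(a, axis=axis, dtype=dtype,
  ret = ret.dtype.type(ret / rcount)
```

View pics/s7.png

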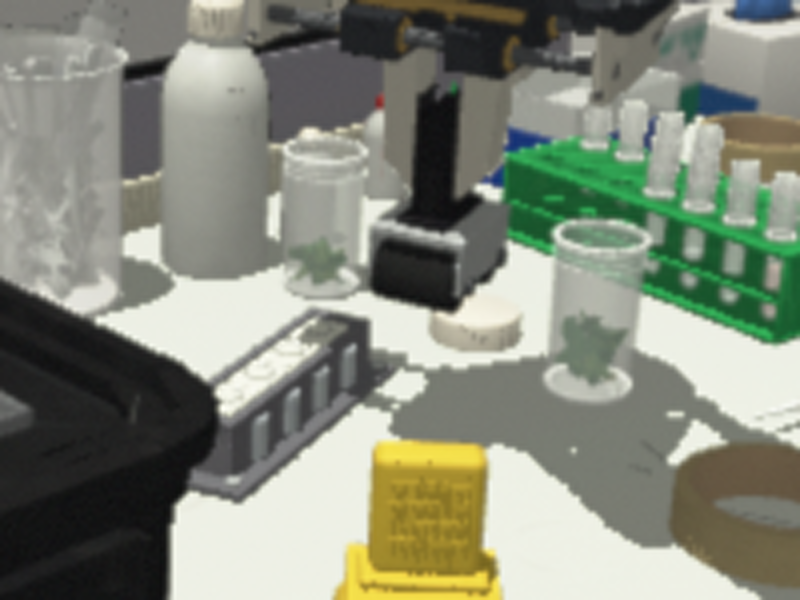

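```bash
python3 -m jog '[1,13,-20,5,0, 1,13,-20,5,0, 1,0,0,20,0, 1,0,0,15,0, 1,0,0,10,0]';python3 -m jog '[1,0,0,3,0,1,0,0,0,0]'
```

```text
time: 11.4
tool_pos: [483.2, -278.0, 97.6]
tcp_rot: [3.109, 0.062, 1.665]
contact_force: [0.5, 0.2, -3.1]
grip_width: 17.7
time: 11.6
tool_pos: [484.0, -277.9, 92.9]
tcp_rot: [3.11, 0.061, 1.666]
contact_force: [0.5, -0.5, -3.8]
grip_width: 18.1
```

```bash
python3 -m jog '[1,0,0,5,0,1,0,0,4,0]';python3 -m jog '[1,0,0,2,0]';python3 -m jog '[1,0,0,1.5,0]'
```

```text
time: 11.8
tool_pos: [485.7, -279.0, 84.6]
tcp_rot: [3.108, 0.063, 1.666]
contact_force: [0.5, -0.8, -4.4]
grip_width: 17.8
time: 11.9
tool_pos: [485.9, -279.3, 82.5]
tcp_rot: [3.108, 0.063, 1.666]
contact_force: [-0.3, 0.4, -3.8]
grip_width: 17.9
time: 12.0
tool_pos: [486.1, -279.4, 81.0]
tcp_rot: [3.107, 0.063, 1.666]
contact_force: [0.8, 0.3, -2.7]
grip_width: 18.1
```

```bash
python3 -m jog '[1,0,0,1,0]';python3 -m jog '[1,0,0,1,0]';python3 -m jog '[1,0,0,0.7,0]'
```

```text
time: 12.1
tool_pos: [486.2, -279.6, 80.1]
tcp_rot: [3.107, 0.063, 1.666]
contact_force: [-1.0, 0.3, 2.6]
grip_width: 17.9
time: 12.2
tool_pos: [486.4, -280.0, 79.9]
tcp_rot: [3.107, 0.064, 1.666]
contact_force: [-3.5, 0.9, 7.6]
grip_width: 18.2
time: 12.3
tool_pos: [486.4, -280.4, 80.1]
tcp_rot: [3.107, 0.065, 1.666]
contact_force: [-2.3, 0.5, 3.6]
grip_width: 18.0
```

```bash
python3 -m jog '[0.5,0,0,0,0,0.5,0,0,0,0,0.5,0,0,0,0,0.5,0,0,0,0,0.5,0,0,0,0]';python3 -m jog '[0.5,0,0,-5,0,0.5,0,0,-10,0,0.5,0,0,-25,0,0.5,0,0,-30,0,0.5,0,0,-30,0]';python3 -m jog '[0.5,0,0,-30,0,0.5,0,0,0,0]'; python3 - <<'E'
from plant import *
from h import *
G=[]
for n in("scene","side"):
    c=calibration(n);p,d=capture(n);W=cloud(p,d,c);x,y,z=np.moveaxis(W,-1,0)
    m=(p.max(-1)<85)&(z>48)&(z<105)&(x>440)&(x<530)&(y>-340)&(y<-230);P=W[m]
    print(n,m.sum(),rect(P[:,:2]),P[:,2].max(), rect(P[P[:,2]>85][:,:2]),rect(P[P[:,2]<65][:,:2]))
    m=(z>27)&(z<50)&(x>555)&(x<620)&(y>-355)&(y<-180)
    P=W[m];s=(P[:,:2]-[587,-266.7])@[-.092,.996];q=(P[:,:2]-[587,-266.7])@[.996,.092]
    for k in(-48,-16,16,48):
        e=P[(abs(s-k)<11)&(abs(q)<8)]
        print(n,k,len(e),np.median(e[:,2]).round(1) if len(e) else 0)
    cv2.imwrite(f"pics/{n}8.png",cv2.resize(p[130:310,230:470,::-1],(800,600),interpolation=cv2.INTER_CUBIC))
E
```

```text
time: 12.8
tool_pos: [487.7, -281.2, 81.4]
tcp_rot: [3.103, 0.068, 1.666]
contact_force: [-0.1, 0.8, -1.0]
grip_width: 45.5
time: 13.3
tool_pos: [481.3, -273.3, 182.2]
tcp_rot: [3.109, 0.062, 1.666]
contact_force: [-0.0, -0.3, -0.2]
grip_width: 46.0
time: 13.5
tool_pos: [481.4, -272.2, 219.4]
tcp_rot: [3.102, 0.068, 1.666]
contact_force: [-0.5, -0.3, -0.7]
grip_width: 46.0
scene 430 [ 482.5 -288.4   18.6   41.6   16.3] 95.02108354091318 [ 484.1 -288.3   14.3   39.7    4.5] [ 479.3 -290.4   13.7   40.    21.8]
scene -48 39 32.2
scene -16 39 32.1
scene 16 33 32.1
scene 48 30 32.6
side 380 [ 485.7 -279.4   17.8   40.3    2.7] 96.15156175331265 [ 485.3 -280.1   16.5   36.8    3. ] [ 480.  -278.4   39.7   16.8   70.6]
side -48 32 33.2
side -16 40 33.1
side 16 39 33.1
side 48 37 33.8
```

View pics/side8.png

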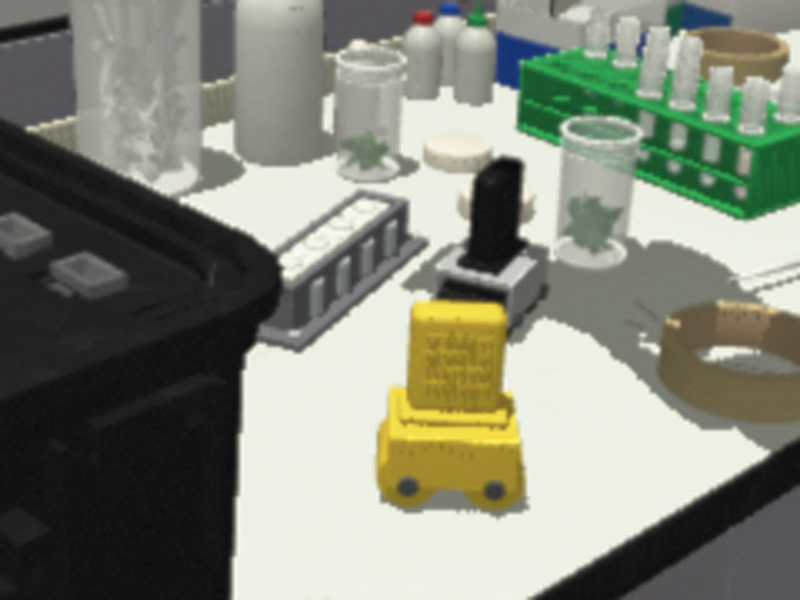

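View pics/scene8.png

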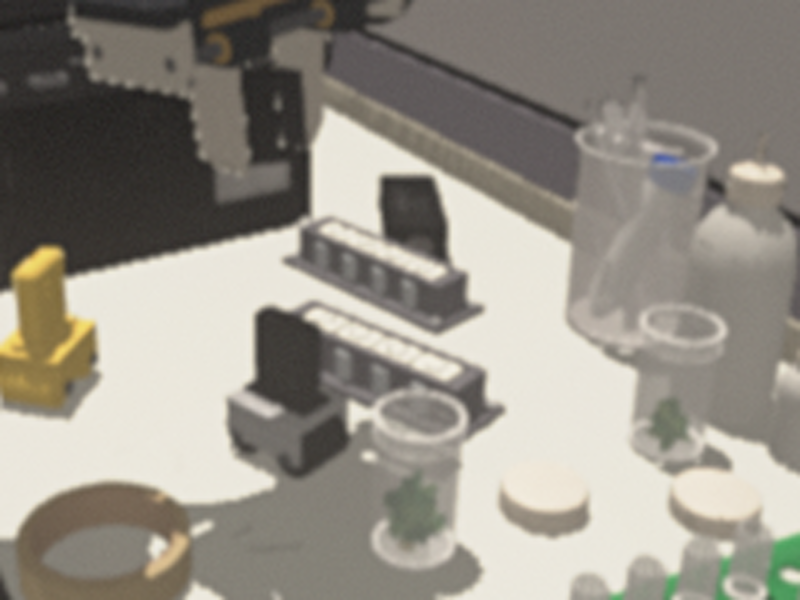

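```bash
python3 -m jog '[0.5,0,0,0,0,0.5,0,0,0,0,0.5,0,0,0,0]'; python3 -c "
from plant import *;print(close_job())"
```

```text
time: 13.9
tool_pos: [478.8, -270.5, 212.7]
tcp_rot: [3.111, 0.06, 1.666]
contact_force: [-0.4, -1.4, -1.0]
grip_width: 46.1
the job is handed in; nothing more can be done
None
```

I took the black-grip roller by its grip and pressed it onto the near block's caps. Then I rolled it about 90 mm along the row with roughly 10–20 N, and part of the way back. After that I stood it on the open worktop and let go. The job was handed in at about 14 s, and `close_job` gave no verdict.

- **Caps:** In both views all four cap tops are within 0.7 mm of each other (32.1–33.8 mm). Before rolling, the row read about 37–39 mm. The one rim check, after lifting off, read the rims 0.7–1.8 mm below the caps. I put this down to camera bias, because the same cameras read the finished block's caps at 32–33 mm.
- **Roller:** It stands upright near (484, -283) mm with its grip top at about 96 mm. That is about 100 mm from the middle of the cap block and farther still from the other. The two cameras disagree on its y position by about 9 mm, which is harmless at that distance.
- **Tool tilt:** The tool picked up about 0.06 rad of tilt while pressing. The roller settled level on its wheels once released.
- **Not measured:** I did not read the wheel turn directly; the distance rolled implies well over 0.5 rad.

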